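# Press a wax mould shut with the bench trigger clamp and release it

### The arm

A 6-joint arm with a two-finger parallel gripper is mounted at the origin on a cart in front of the work surface, level with it; the furniture and walls round the work are solid. World frame = base frame: x ahead of the robot, y to its left, z up, the work surface at z = 0. Lengths are in m, angles in rad, forces in N, time in s.
With the tool pointing down it reaches from about 0.275 to 0.85 m from the base axis. Payload 19 kg.
Tool frame: the origin (TCP) lies midway between the tips of the shut fingers; the grasp point (between the pads) lies 19 mm behind it; z points along the fingers, y is the line along which they close (so a half turn about z gives the same grasp; the last joint's range is limited). The gripper opens to 85 mm and grips with 20 to 120 N. Pads are 22 mm wide; open, the fingers measure 114 mm over their backs; the gripper's body (76 mm by 85 mm) begins 54 mm behind the grasp point. The pads swing forward as they close: fully open they stand 13 mm farther back than shut.
Start: joints at [-1.403, 0.15, 1.437, -0, 1.554, -0.134], TCP at [0.171, -0.549, 0.231] pointing down, gripper open.
Joint ranges: [-2.8, 2.8], [-0.68, 2.1], [0.12, 2.68], [-1.39, 4.53], [0.16, 2.79], [-2.81, 2.81]. Speed limits (rad/s): [1.89, 1.89, 2.22, 3.01, 3.01, 3.01].

### API

Orientations are given as a 3x3 rotation matrix whose columns are the frame's x, y, z axes.
In Python, from plant import ctrl, imaging, workorder gives the robot as it stands. The module is installed in compiled form; this text tells all that it offers.
- The arm moves only by the tool apply_moves, never from a script. Its argument "deltas" is a list that holds one entry, the list of rows, each a list of 7 numbers: the turn, a rotation vector about the tool's x, y, z in units of 5 degrees (1.0 is 5 degrees), then the shift along the tool's x, y, z in cm, then the closure, from 0 (fully open) to 1 (shut). A call has 1 to 10 rows; each row shifts and turns the commanded pose from where the row before left it, along the tool's axes as they then stand; what a row does not reach is not made up. A row lasts 1/12 s, in which the tool goes at most 41.7 mm and 7.16 degrees, less where a joint would pass 70% of its speed; a pose out of reach is approached as far as the arm can. A call is refused whole if a number of a shift passes 4.17 or a number of a turn 1, either way. A call with a gripper value outside its range is refused whole. The fingers move at their own pace and stop on an object; the grip force is fixed at half the most. Time passes only in rows, so rows that do not move let the fingers close. It gives the time, the measured TCP pose, the force, the opening and the grip force at its end, in the units of the state.
- ctrl.get_state(): the state, without advancing time (a new reading comes with each control period).
- imaging.read_camera(name): name is "scene" or "top" or "wrist"; returns (picture, depth): 400x640x3 uint8, red, green, blue; 400x640 float32, m along the optical axis (not along the pixel's ray), 0 where there is no reading.
- imaging.get_calibration(name): a dict with "K" (3x3 intrinsics, pixels), "origin" and "rotation" of the camera in the world. Camera axes: x right, y up, looking along -z (the intrinsics and any distortion apply to the point x, -y, -z); pixel columns grow to the right and rows downward; lengths in m; the calibration is good to about 2 mm. A picture is of the moment at which its call begins: read the wrist's pose just before it. get_calibration takes no time and is no camera call; for the wrist camera it gives the pose at the moment of the call.
- workorder.sign_off(): hands the job in; it is judged then, once.
The state is a dict: "t": time; "joints": joint angles; "dq": joint speeds; "joint_efforts": joint torques, N m; "tcp_pos": TCP position; "tool_rot": TCP orientation; "contact_force": force on the tool from outside, world axes, zero at the start; "ft_torque": the same for the moment, N m; "finger_gap": finger opening in m; "finger_force": force on a finger pad.
Only numpy, scipy, OpenCV 4.12 (cv2) and the standard library are available. Lean on these libraries where they do the work, as an engineer would, in place of code of your own. Each camera call takes 0.05 s, during which the arm holds its last target. There are 200 camera calls.

### The job

The two-part metal mould in the clamp board still stands a little open: squeeze the clamp's orange trigger again and again to walk the jaw on to it and press it fully shut against the end stop, gently, because its soft faces bruise if it is squeezed hard once it is shut (keep under 30 N on it), and push neither the jaw nor the open mould by hand. Then press the red release tab until the jaw has run all the way back, and only then lift the shut mould out and set it down softly, upright, on the cork mat. Leave the loose things round about where they are.

Things in the scene. Friction and masses are not known exactly. Their poses are not given: they have to be found in the camera images.
- clamp_board: plywood board 120 (x) x 360 (y) x 18 mm, fixed to the desk, with the black clamp body screwed on its left (+y) half; origin at the centre of its underside, y along the bar, from the end stop (-y) to the release tab (+y). The clamp is 37 mm wide in x, y = +23 to +127 mm, top at z = 84 mm. All offsets named 'on the board' are in this frame
- handle_grip (a point): middle of the fixed black handle, an upright post 24 (x) x 14 (y) mm, at x = 0, y = +84, z = 112 mm on the board; it spans y = +77 to +91 mm and z = 84 to 138 mm
- trigger_grip (a point): middle of the grip of the orange trigger, an upright lever 20 (x) x 10 (y) mm in front of the handle (its -y side); at rest at x = 0, y = +48, z = 112 mm on the board, its front face at y = +43 mm, top at z = 126 mm. Squeezing closes trigger and handle together between the fingers, along the board's y: outside width 48 mm at rest, about 36 mm full, as the trigger leans over
- trigger (a joint): angle about a pin 40 mm below the grip point: 0 at rest, 0.42 rad full (grip moves 16 mm to the handle, +y). Sprung back, 3 N at the grip at rest, 5 N full. A full squeeze and let-go walks the jaw 9 mm (2 teeth), a shorter one 4.5 or none; 3 mm are idle. Jaw force: 1.1 times the push on the trigger, less springs; fingers off centre lose push to the handle. It stops short when the mould resists
- jaw_slide (a joint): travel of the jaw and its toothed bar towards the end stop (board -y): 0 fully back, at most 0.045 m. A spring of about 2 N pulls it back; the ratchet (4.5 mm teeth) holds it until the release tab is pressed, and lets it slip back up to one tooth after each squeeze
- jaw: black moving jaw, 46 mm wide, top at z = 57 mm, with a ribbed rubber face, sprung on a stiff buffer (8 N per mm); its frame is that of the board at joint value 0 and travels with the jaw
- jaw_face (a point): centre of the jaw's rubber face, at x = 0, y = -13 mm, z = 39 mm on the board when the jaw is fully back
- tab_top (a point): top of the red release tab, 22 (x) x 20 (y) mm, behind the handle, at x = 0, y = +163, z = 61 mm on the board; press it straight down 8 to 10 mm and hold it until the jaw is back (about 0.5 s). It needs about 2 to 5 N
- release_tab (a joint): angle of the release tab: 0 at rest, 0.25 rad fully down; the bar is free above about 0.15 rad. It springs back, and lifts a little at each click of the ratchet
- end_stop: aluminium angle, 60 mm wide and 36 mm high, fixed on the board for this job; origin at the foot of its face (towards +y, the jaw), on the board's top
- mould: two-part aluminium mould, 52 (x) x 84 (y) x 34 mm when shut, 0.4 kg, lying on the board between end stop and jaw. Origin on the underside at the parting line of the half next to the end stop, which reaches to y = -42 mm; the other half stands up to 10 mm off it towards the jaw on two guide pins (+y), so the origin is the middle of the shut mould. Grasp it across its 52 mm sides, when shut
- mould_half (a joint): how far the loose half has been closed: 0 = 10 mm gap, 0.010 m = shut. The pins are stiff: it takes about 5 N, and it stays where it is left
- mould_top (a point): top of the mould above its origin, 34 mm up
- cork_mat: cork mat 130 (x) x 150 (y) x 5 mm, fixed flat on the desk; origin at the centre of its underside
- solder_spool: bystander: spool of solder, 64 mm across, 51 mm high
- lighter: bystander: green lighter, 24 x 76 x 12 mm
- wax_block_1: bystander: green carving-wax block, 32 x 52 x 20 mm
Mind the look-alikes: they are no part of the job. What is shaped like the mould but black, blue or turquoise is not meant.

How it is judged:
On the way, in this order (a step that is already met when the one before it is completed fails the run):
1. the mould is pressed shut by the jaw, within 1 mm, against the end stop (value of joint mould_half above 0.009 m and contact force between each of jaw, end_stop and mould above 3 N), for 0.1 s.
2. the release tab is pressed and the jaw has run back to within 3 mm of its end, the mould still in its place on the board (value of joint jaw_slide below 0.003 m and y of mould in the frame of end_stop below 0.055 m and z of mould in the frame of end_stop below 0.004 m), for 0.2 s.
At the end, for the whole second after the job is handed in: The mould stands upright (within 0.08 rad) and at rest on the cork mat, its middle within 50 mm (x) and 60 mm (y) of the mat's, shut to within 1.5 mm; the jaw is back within 3 mm of its end and the trigger is let go (x of mould in the frame of cork_mat between -0.05 and 0.05 m and y of mould in the frame of cork_mat between -0.06 and 0.06 m and z of mould in the frame of cork_mat below 0.009 m and angle between mould's own z axis and vertical below 0.08 rad and linear speed of mould below 0.02 m/s and value of joint mould_half above 0.0085 m and value of joint jaw_slide below 0.003 m and value of joint trigger below 0.05 rad); the robot touches nothing.
It fails at once if the mould is squeezed by the jaw with more than 30 N (contact force between jaw and mould above 30 N).
It fails at once if the fingers handle the mould while it is still open (value of joint mould_half below 0.0085 m and contact force between the fingers and mould above 2 N).
It fails at once if the jaw is pushed by the fingers instead of the trigger (contact force between the fingers and jaw above 4 N).
It fails at once if the mould is dropped or slammed on the mat (contact force between mould and cork_mat above 60 N).
It fails at once if a loose thing beside the work is knocked away by more than 30 mm (distance of any of solder_spool, lighter, wax_block_1 from where it was at the start of the episode above 0.03 m).
It also fails if it takes over 61 s, if anything falls off the work surface, if the arm or the gripper's body presses on something with over 40 N, if the wrist force passes 120 N, or if a joint passes its speed limit or range.

## Working session

There is one attempt and no reset: what is moved stays moved. The work goes in short steps, Python scripts to look and compute and a tool call to move; the robot and the scene stay as the last step left them, time stands still between calls to the robot, and variables do not carry over. Pictures are saved under pics/ and viewed, at most 12 in all, crops included, and the job is handed in when it is done.

Besides the shell and the picture viewer there is one more tool, called by a JSON object that holds its "method" and its "body". apply_moves: Moves the arm, as the interface text tells. Its arguments: {"type":"object","properties":{"deltas":{"type":"array"}},"required":["deltas"]}

```bash
mkdir -p pics
cat > h.py <<'E'
import numpy as np, cv2
from plant import ctrl, imaging, workorder
def snap(n,f=None):
    c=imaging.get_calibration(n); p,d=imaging.read_camera(n)
    if f: cv2.imwrite('pics/'+f,cv2.cvtColor(p,cv2.COLOR_RGB2BGR)); np.savez('pics/'+f[:-4]+'.npz',p=p,d=d,K=c['K'],o=c['origin'],R=c['rotation'])
    return p,d,c
def ray(c,u,v):
    K=np.array(c['K']); a=np.linalg.solve(K,np.array([u,v,1.0])); return np.array(c['origin']),np.array(c['rotation'])@np.array([a[0],-a[1],-1.0])
def onz(c,u,v,z):
    o,r=ray(c,u,v); return o+r*(z-o[2])/r[2]
def pt(c,u,v,d):
    o,r=ray(c,u,v); return o+r*d
def cloud(d,c):
    v,u=np.mgrid[0:400,0:640]; K=np.array(c['K'])
    x=(u-K[0,2])/K[0,0]; y=(v-K[1,2])/K[1,1]
    return np.array(c['origin'])+(np.stack([x,-y,-np.ones_like(x)],-1)*d[...,None])@np.array(c['rotation']).T
E
python3 - <<'E'
from h import *
a,_,c=snap('top','top0.png'); b,_,c2=snap('scene','scene0.png')
s=ctrl.get_state(); print(s['t'],s['tcp_pos'],np.round(s['tool_rot'],3),s['finger_gap'])
for k in (c,c2): print(k)
E
```

```text
0.1 [ 0.17083984 -0.54880901  0.23075067] [[ 0.955  0.297 -0.   ]
 [ 0.297 -0.955  0.001]
 [ 0.    -0.001 -1.   ]] 0.08555678247372785
{'K': array([[425.94503341,   0.        , 312.67105205],
       [  0.        , 425.94503341, 204.9346825 ],
       [  0.        ,   0.        ,   1.        ]]), 'origin': array([0.4332114 , 0.07883111, 1.18981696]), 'rotation': array([[ 0.01415447,  0.99553858, -0.09328768],
       [-0.99987865,  0.01469955,  0.00515839],
       [ 0.00650666,  0.09320335,  0.99562583]])}
{'K': array([[440.64760828,   0.        , 319.06048271],
       [  0.        , 440.64760828, 207.72511215],
       [  0.        ,   0.        ,   1.        ]]), 'origin': array([-0.40942046,  0.6249385 ,  0.78280332]), 'rotation': array([[-0.51015689,  0.46048   , -0.72642833],
       [-0.86007847, -0.27094056,  0.43226872],
       [ 0.0022322 ,  0.84531023,  0.53427113]])}
```

View pics/top0.png

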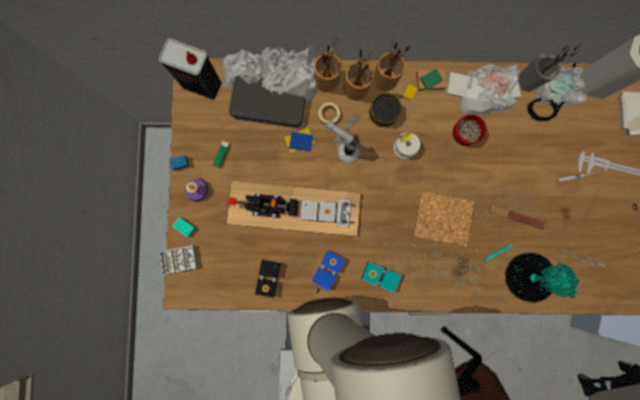

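View pics/scene0.png

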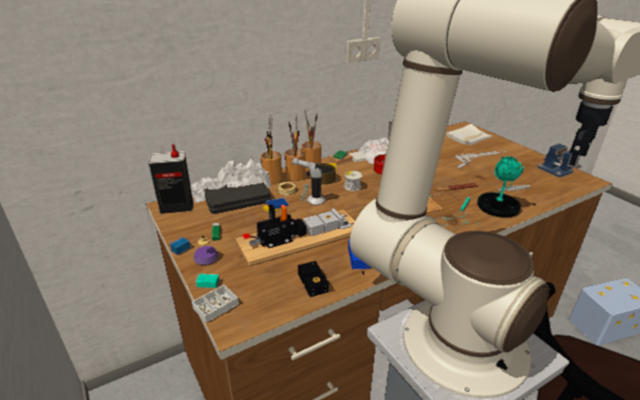

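The top view shows the board at about (228–362, 183–236), the red tab at (233, 201) and the metal mould at (325, 210). The cork mat's centre is at (445, 218). The scene view shows the orange trigger at (283, 212). I'll measure these next.

```bash
cat > m.py <<'E'
from h import *
def load(f): 
    z=np.load('pics/'+f); return z['p'],z['d'],dict(K=z['K'],origin=z['o'],rotation=z['R'])
p,d,c=load('top0.npz'); P=cloud(d,c); H=cv2.cvtColor(p,cv2.COLOR_RGB2HSV)
for n,(u0,v0,u1,v1),z in (('board',(215,172,375,246),.018),('mat',(405,180,485,255),.005)):
    print(n,'desk z',np.median(P[250:300,210:240,2]))
    m=np.zeros((400,640),np.uint8); m[v0:v1,u0:u1]=1
    if n=='board':
        z0=np.median(P[176:180,240:350,2]); mm=(m>0)&(P[...,2]>z0+.009)&(d>0)
    else:
        Hm=H[v0:v1,u0:u1]; print('mat hsv',H[218,445],'desk',H[185,410],H[250,480]); mm=(m>0)&(H[...,2]>130)
    mm=cv2.morphologyEx(mm.astype(np.uint8),cv2.MORPH_OPEN,np.ones((3,3)))
    cs,_=cv2.findContours(mm,cv2.RETR_EXTERNAL,cv2.CHAIN_APPROX_NONE); k=max(cs,key=cv2.contourArea)[:,0,:]
    W=np.array([onz(c,u,v,z)[:2] for u,v in k]).astype(np.float32)
    r=cv2.minAreaRect(W); print(n,r, 'zmed',np.median(P[k[:,1],k[:,0],2]))
red=((H[...,0]<8)|(H[...,0]>172))&(H[...,1]>170)&(H[...,2]>80); v,u=np.nonzero(red[185:225,222:250]); v+=185;u+=222
print('red',len(u),u.mean(),v.mean(),np.median(P[v,u],0))
E
python3 m.py
python3 - <<'E'
import cv2,numpy as np
a=cv2.imread('pics/top0.png')[170:250,215:375]; b=cv2.imread('pics/scene0.png')[180:270,220:370]
cv2.imwrite('pics/crop.png',np.vstack([cv2.resize(a,(600,300),interpolation=2),cv2.resize(b,(500,300),interpolation=2).__class__(()) if 0 else cv2.copyMakeBorder(cv2.resize(b,(500,300),interpolation=2),0,0,0,100,0)]))
E
```

```text
board desk z -0.0004127867169949617
board ((0.5350030660629272, 0.12604384124279022), (0.35973432660102844, 0.11992380768060684), 85.42768859863281) zmed 0.017235424434322022
mat desk z -0.0004127867169949617
mat hsv [ 16 144 172] desk [ 15 133 138] [ 15 156 131]
mat ((0.5277037024497986, -0.29819440841674805), (0.18498572707176208, 0.22347243130207062), 0.8680656552314758) zmed 0.0012084100605386228
red 50 231.84 200.78 [0.54660269 0.28771203 0.06046034]
```

View pics/crop.png

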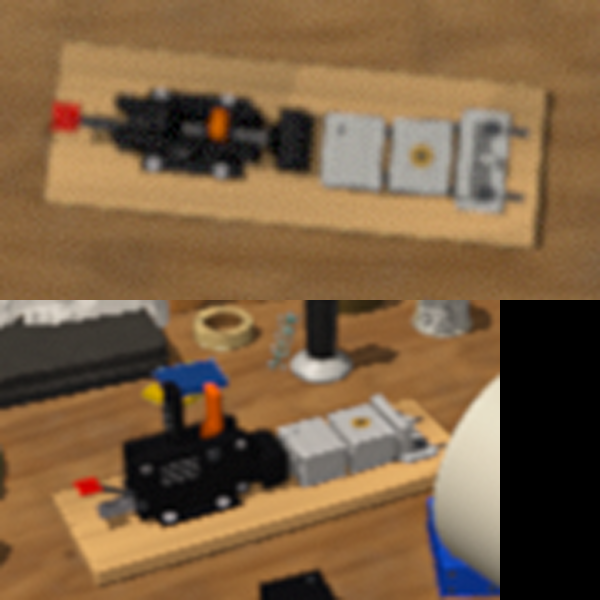

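The top view crop shows the jaw fully back and the mould with a small gap at its parting line. I'll turn to the board heading (about −4.6°), rise, and travel to above the trigger and handle.

{"method": "apply_moves", "body": {"deltas": [[[0,0,0.874,0,0,-2,0],[0,0,0.874,0,0,-2,0],[0,0,0.874,0,0,-2,0],[0,0,0.874,1.4,-3.5,-2,0],[0,0,0.874,1.4,-3.5,-2,0],[0,0,0,1.4,-3.5,0,0],[0,0,0,1.4,-3.5,0,0],[0,0,0,1.4,-3.5,0,0],[0,0,0,1.4,-3.5,0,0],[0,0,0,1.4,-3.5,0,0]]]}}

```text
t: 0.93
tcp_pos: [0.2797, -0.3091, 0.3302]
tool_rot: [[0.997, -0.08, -0.0], [-0.08, -0.997, 0.0], [-0.0, -0.0, -1.0]]
contact_force: [0.6, 0.4, -0.6]
finger_gap: 0.0853
finger_force: 0.0
```

{"method": "apply_moves", "body": {"deltas": [[[0,0,0,1.4,-3.5,0,0],[0,0,0,1.4,-3.5,0,0],[0,0,0,1.4,-3.5,0,0],[0,0,0,1.4,-3.5,0,0],[0,0,0,1.4,-3.5,0,0],[0,0,0,1.4,-3.5,0,0],[0,0,0,1.4,-3.5,0,0],[0,0,0,1.4,-3.5,0,0],[0,0,0,1.4,-3.5,0,0],[0,0,0,1.4,-3.5,0,0]]]}}

```text
t: 1.77
tcp_pos: [0.4471, 0.029, 0.3303]
tool_rot: [[0.997, -0.079, 0.0], [-0.079, -0.997, 0.0], [0.0, -0.0, -1.0]]
contact_force: [0.5, -1.6, 0.4]
finger_gap: 0.0853
finger_force: 0.0
```

{"method": "apply_moves", "body": {"deltas": [[[0,0,0,1.4,-3.5,0,0],[0,0,0,1.4,-3.5,0,0],[0,0,0,1.4,-3.5,0,0],[0,0,0,0,0,0,0]]]}}

```text
t: 2.1
tcp_pos: [0.4984, 0.1329, 0.329]
tool_rot: [[0.997, -0.076, -0.002], [-0.076, -0.997, 0.001], [-0.002, -0.001, -1.0]]
contact_force: [-0.1, -0.2, 0.8]
finger_gap: 0.0853
finger_force: 0.0
```

```bash
cat > b.py <<'E'
from h import *
th=np.radians(-4.57); B=np.array([.535,.126]); R=np.array([[np.cos(th),-np.sin(th)],[np.sin(th),np.cos(th)]])
def tob(p): p=np.asarray(p); return np.append((p[:2]-B)@R,p[2])
def st():
    s=ctrl.get_state(); r=np.array(s['tool_rot'])
    print('t %.2f tcp_board'%s['t'],np.round(tob(s['tcp_pos'])*1000,1),'head %.2f'%np.degrees(np.arctan2(r[1,0],r[0,0])),'zax',np.round(r[:,2],3),'gap %.1f F %.1f'%(s['finger_gap']*1e3,s['finger_force']),'cf',np.round(s['contact_force'],1),'j',np.round(s['joints'],2)); return s
E
python3 - <<'E'
from b import *
st(); p,d,c=snap('wrist','w0.png'); p,d,c=snap('top','top1.png')
E
```

```text
t 2.10 tcp_board [-37.   4. 329.] head -4.34 zax [-0.002  0.001 -1.   ] gap 85.3 F 0.0 cf [-0.1 -0.2  0.8] j [0.11 0.01 1.39 0.   1.74 1.76]
```

View pics/w0.png

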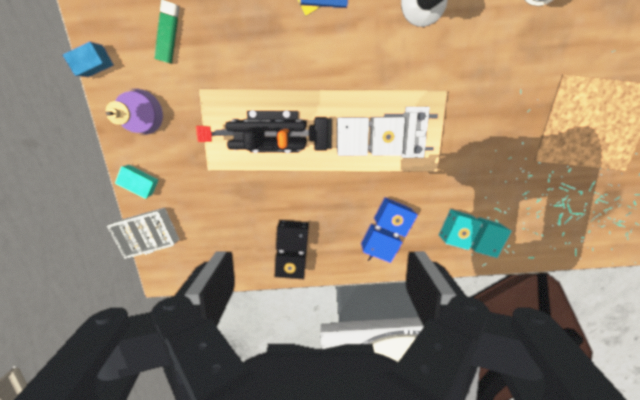

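The wrist view shows the whole board: red tab (204, 133), orange trigger (283, 140), mould (338–403, 136) and mat at right (595, 120). I'll measure from this view and cross-check with the top view.

```bash
cat > m2.py <<'E'
from b import *
from m import load
import sys
for f in sys.argv[1:]:
    p,d,c=load(f); P=cloud(d,c); Q=np.concatenate([(P[...,:2]-B)@R,P[...,2:]],-1)*1000; H=cv2.cvtColor(p,cv2.COLOR_RGB2HSV); print(f)
    hh,ss,vv=H[...,0],H[...,1],H[...,2]
    onb=(abs(Q[...,0])<70)&(abs(Q[...,1])<190)&(Q[...,2]>10)
    red=onb&((hh<5)|(hh>175))&(ss>170)&(vv>80); org=onb&(hh>5)&(hh<14)&(ss>200)&(vv>100)&(Q[...,2]>60)
    for n,m in (('red',red),('org',org)):
        q=Q[m]; 
        if len(q): print(n,len(q),'med',np.median(q,0).round(1),'min',np.percentile(q,3,0).round(1),'max',np.percentile(q,97,0).round(1))
    t=org&(Q[...,2]>np.percentile(Q[org][:,2],97)-4) if org.any() else org
    if t.any(): print('org top',np.median(Q[t],0).round(1))
    bl=onb&(Q[...,2]>131)&(vv<90); 
    if bl.any(): print('handle top',bl.sum(),np.median(Q[bl],0).round(1))
    for nm,ys,z0,z1 in (('mould',(-135,-20),44,60),('jaw',(-35,20),53,62)):
        m=onb&(Q[...,2]>z0)&(Q[...,2]<z1)&(Q[...,1]>ys[0])&(Q[...,1]<ys[1])&((ss<60)&(vv>110) if nm=='mould' else (vv<80))
        q=Q[m]; 
        if len(q): print(nm,len(q),'med',np.median(q,0).round(1),'pct',np.percentile(q,2,0).round(1),np.percentile(q,98,0).round(1))
    # board
    m=(abs(Q[...,2]-18)<4)&(abs(Q[...,0])<75)&(abs(Q[...,1])<200)&(vv>100); mm=cv2.morphologyEx(m.astype(np.uint8),cv2.MORPH_OPEN,np.ones((3,3)))
    cs,_=cv2.findContours(mm,cv2.RETR_EXTERNAL,cv2.CHAIN_APPROX_NONE); k=np.vstack(cs)[:,0,:]; k=k[Q[k[:,1],k[:,0],2]>8]
    print('board in board',cv2.minAreaRect(Q[k[:,1],k[:,0],:2].astype(np.float32)))
    if f=='top1.npz': print('mat ctr',onz(c,445,218,.005), tob(onz(c,445,218,.005)))
E
sed -i 's/^p,d,c=load/if __name__!="__main__": raise SystemExit if 0 else None\np,d,c=load/' m.py
python3 - <<'E'
s=open('m.py').read().split('if __name__')[0]; open('m.py','w').write(s)
E
python3 m2.py w0.npz top0.npz
```

```text
w0.npz
red 175 med [  1.8 162.3  61.1] min [ -6.4 154.3  59.4] max [ 11.  169.8  62.8]
org 38 med [  4.1  45.4 124.1] min [ -4.6  44.  115.2] max [ 11.4  52.6 126.1]
org top [  3.6  45.3 124.2]
handle top 42081 [-24.2   4.  407.2]
mould 2586 med [  0.2 -74.4  52.1] pct [ -26.2 -125.5   46.4] [ 24.7 -21.8  54.8]
jaw 504 med [ 3.1  0.9 56.6] pct [-17.1 -10.2  53.7] [21.9 13.4 58.5]
board in board ((1.960205078125, 0.2330169677734375), (120.06450653076172, 359.9969787597656), 0.154316708445549)
top0.npz
red 39 med [ -1.2 162.   60.8] min [ -7.7 154.   56.7] max [  6.5 170.4  64.5]
org 17 med [  5.   47.6 121.1] min [-9.  42.5 82.8] max [  8.4  57.4 126.2]
org top [  7.4  47.9 125.2]
handle top 50 [  0.5  82.8 136. ]
mould 636 med [ -3.8 -74.2  51.9] pct [ -28.8 -126.8   47. ] [ 21.9 -23.5  56.6]
jaw 127 med [-2.5  0.7 56.3] pct [-20.8 -12.8  53.2] [17.2 11.7 60.2]
board in board ((-0.10028839111328125, 0.119659423828125), (119.67915344238281, 359.18719482421875), 0.1208900436758995)
```

{"method": "apply_moves", "body": {"deltas": [[[0,0,0,1.9,-3.45,0,0],[0,0,0,1.9,-3.45,0,0],[0,0,0,0,0,3,0],[0,0,0,0,0,3,0],[0,0,0,0,0,3,0],[0,0,0,0,0,3,0],[0,0,0,0,0,3,0],[0,0,0,0,0,0,0]]]}}

```text
t: 2.87
tcp_pos: [0.5382, 0.1923, 0.1751]
tool_rot: [[0.997, -0.081, -0.007], [-0.081, -0.997, -0.002], [-0.007, 0.002, -1.0]]
contact_force: [-1.1, -0.8, -1.1]
finger_gap: 0.0854
finger_force: 0.0
```

```bash
python3 - <<'E'
from b import *
st(); snap('wrist','w1.png')
E
python3 m2.py w1.npz
```

```text
t 2.87 tcp_board [ -2.1  66.3 175.1] head -4.63 zax [-0.007 -0.002 -1.   ] gap 85.4 F 0.0 cf [-1.1 -0.8 -1.1] j [ 0.21  0.17  1.53 -0.    1.45  1.86]
w1.npz
red 432 med [  2.6 162.8  61.1] min [ -6.9 154.3  59.7] max [ 11.8 171.3  62.6]
org 359 med [  5.7  50.3 123.6] min [-3.4 45.  90.9] max [ 11.8  56.9 126.6]
org top [  3.4  48.6 125.4]
handle top 42152 [ 11.1  67.4 253. ]
mould 5978 med [  1.5 -73.9  52.1] pct [ -26.1 -125.2   45.2] [ 26.2 -20.8  54.7]
jaw 1264 med [ 4.1  1.8 56.7] pct [-17.3 -11.3  53.8] [24.1 13.3 58.3]
board in board ((2.5292091369628906, 0.2921600341796875), (360.3390197753906, 118.9576187133789), 89.87852478027344)
```

View pics/w1.png

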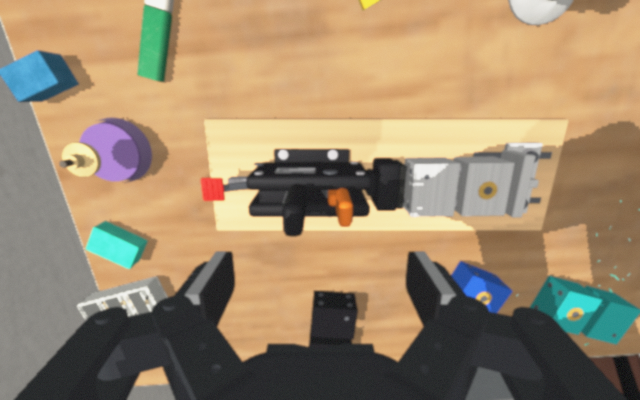

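The handle top (293, 215) and trigger (343, 207) lie between the open fingers, and the jaw (388, 185) is clear of the mould. I'll descend the rest of the way.

{"method": "apply_moves", "body": {"deltas": [[[0,0,0,0.2,-0.35,2.0,0],[0,0,0,0.2,-0.35,2.0,0],[0,0,0,0,0,1.5,0],[0,0,0,0,0,0,0.15],[0,0,0,0,0,0,0.15]]]}}

```text
t: 3.33
tcp_pos: [0.5455, 0.2003, 0.1273]
tool_rot: [[0.997, -0.08, 0.001], [-0.08, -0.997, 0.0], [0.001, -0.0, -1.0]]
contact_force: [0.0, 0.1, 0.1]
finger_gap: 0.0729
finger_force: 0.0
```

```bash
python3 -c "
from b import *
st()"
```

```text
t 3.33 tcp_board [  4.6  74.9 127.3] head -4.58 zax [ 0.001  0.    -1.   ] gap 72.9 F 0.0 cf [0.  0.1 0.1] j [0.22 0.22 1.57 0.   1.35 1.87]
```

{"method": "apply_moves", "body": {"deltas": [[[0,0,0,-0.2,0.15,1.8,0.15],[0,0,0,0,0,1.8,0.2],[0,0,0,0,0,0,0.25],[0,0,0,0,0,0,0.25]]]}}

```text
t: 3.67
tcp_pos: [0.5434, 0.1992, 0.0911]
tool_rot: [[0.997, -0.08, 0.001], [-0.08, -0.997, 0.0], [0.001, -0.0, -1.0]]
contact_force: [0.5, 0.3, 1.8]
finger_gap: 0.064
finger_force: 0.0
```

```bash
python3 -c "
from b import *
st()"
```

```text
t 3.67 tcp_board [ 2.5 73.6 91.1] head -4.57 zax [ 0.001  0.    -1.   ] gap 64.0 F 0.0 cf [0.5 0.3 1.8] j [0.22 0.24 1.62 0.   1.28 1.87]
```

{"method": "apply_moves", "body": {"deltas": [[[0,0,0,0,0,0,0.32],[0,0,0,0,0,0,0.38],[0,0,0,0,0,0,0.42],[0,0,0,0,0,0,0.42]]]}}

```text
t: 4.0
tcp_pos: [0.5441, 0.1976, 0.0926]
tool_rot: [[0.997, -0.08, 0.003], [-0.08, -0.997, -0.003], [0.004, 0.002, -1.0]]
contact_force: [-5.1, -18.0, 15.7]
finger_gap: 0.0501
finger_force: 10.2
```

{"method": "apply_moves", "body": {"deltas": [[[0,0,0,0,0,0,0.46],[0,0,0,0,0,0,0.5],[0,0,0,0,0,0,0.5]]]}}

```text
t: 4.25
tcp_pos: [0.5446, 0.1974, 0.0932]
tool_rot: [[0.997, -0.08, 0.005], [-0.08, -0.997, -0.003], [0.005, 0.002, -1.0]]
contact_force: [-4.9, -19.4, 24.2]
finger_gap: 0.0427
finger_force: 12.8
```

{"method": "apply_moves", "body": {"deltas": [[[0,0,0,0,0,0,0.53],[0,0,0,0,0,0,0.55],[0,0,0,0,0,0,0.55]]]}}

```text
t: 4.5
tcp_pos: [0.5449, 0.1976, 0.0937]
tool_rot: [[0.997, -0.08, 0.006], [-0.08, -0.997, -0.002], [0.006, 0.002, -1.0]]
contact_force: [-3.3, -18.6, 27.1]
finger_gap: 0.039
finger_force: 17.3
```

```bash
python3 -c "
from b import *
st(); snap('top','top2.png')"; python3 m2.py top2.npz
```

```text
t 4.50 tcp_board [ 4.2 72.2 93.7] head -4.58 zax [ 0.006 -0.002 -1.   ] gap 39.0 F 17.3 cf [ -3.3 -18.6  27.1] j [ 0.22  0.24  1.62 -0.    1.28  1.87]
top2.npz
handle top 605 [-28.2  42.8 441.6]
mould 49 med [ -6.5 -73.1  52.1] pct [ -25.9 -127.2   47.2] [ 29.  -35.9  56. ]
jaw 127 med [-1.5 -9.7 56. ] pct [-21.3 -21.9  53.1] [17.9  2.5 60.5]
board in board ((0.10583114624023438, -3.1722564697265625), (354.13714599609375, 119.88217163085938), 89.99295043945312)
```

{"method": "apply_moves", "body": {"deltas": [[[0,0,0,0,0,0,0.4],[0,0,0,0,0,0,0.25],[0,0,0,0,0,-0.5,0.25],[0,0,0,0,0,0,0.25]]]}}

```text
t: 4.88
tcp_pos: [0.5434, 0.1996, 0.096]
tool_rot: [[0.997, -0.079, 0.002], [-0.079, -0.997, 0.001], [0.002, -0.001, -1.0]]
contact_force: [0.9, 0.3, 0.9]
finger_gap: 0.064
finger_force: 0.0
```

```bash
python3 -c "
from b import *
st(); snap('top','top3.png'); snap('wrist','w3.png')"; python3 m2.py top3.npz w3.npz
```

```text
t 4.88 tcp_board [ 2.5 74.  96. ] head -4.55 zax [ 0.002  0.001 -1.   ] gap 64.0 F 0.0 cf [0.9 0.3 0.9] j [0.22 0.24 1.61 0.   1.29 1.87]
top3.npz
handle top 594 [-30.   43.9 443.9]
mould 41 med [ -3.  -63.7  52.1] pct [ -25.6 -126.9   49. ] [ 29.  -29.7  56.7]
jaw 132 med [-1.5 -8.8 56. ] pct [-22.3 -22.1  53.3] [17.3  2.8 60.3]
board in board ((0.18808364868164062, -1.5326995849609375), (355.7528381347656, 119.88119506835938), 89.97038269042969)
w3.npz
red 858 med [  3.1 162.6  61.1] min [ -7.1 154.   59.7] max [ 12.2 171.5  62.5]
org 1029 med [  6.2  50.3 124.1] min [-3.4 45.2 87.2] max [ 12.1  57.6 126.6]
org top [  4.4  49.  125.5]
handle top 39575 [ 15.   77.3 172.8]
mould 10925 med [  2.4 -75.9  52.2] pct [ -26.1 -125.    45.5] [ 27.8 -23.7  54.7]
jaw 2339 med [ 4.4 -6.1 56.7] pct [-17.6 -19.5  53.8] [24.3  4.8 58.2]
board in board ((2.0594444274902344, -0.2053375244140625), (361.3802185058594, 119.90885925292969), 89.95359802246094)
```

View pics/w3.png

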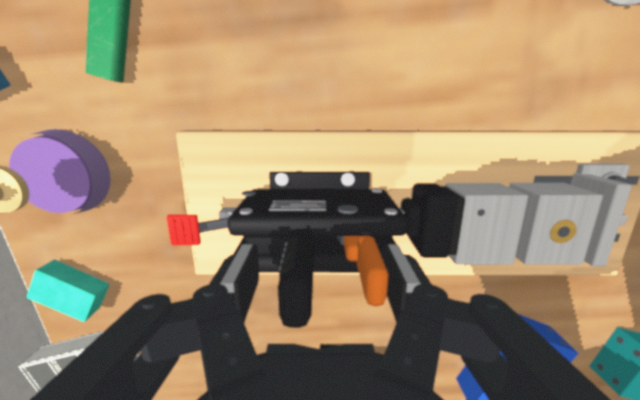

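The wrist view shows the jaw (435, 220) now close to the mould, with the parting gap at about (520, 222). I'll squeeze again slowly and watch the forces.

{"method": "apply_moves", "body": {"deltas": [[[0,0,0,0,0,0,0.3],[0,0,0,0,0,0,0.33],[0,0,0,0,0,0,0.33]]]}}

```text
t: 5.23
tcp_pos: [0.5429, 0.1989, 0.0945]
tool_rot: [[0.997, -0.079, 0.0], [-0.079, -0.997, -0.001], [0.0, 0.001, -1.0]]
contact_force: [-0.4, -5.4, 4.0]
finger_gap: 0.0573
finger_force: 2.6
```

{"method": "apply_moves", "body": {"deltas": [[[0,0,0,0,0,0,0.36],[0,0,0,0,0,0,0.38],[0,0,0,0,0,0,0.38]]]}}

```text
t: 5.48
tcp_pos: [0.543, 0.1982, 0.0948]
tool_rot: [[0.997, -0.08, 0.0], [-0.08, -0.997, -0.002], [0.0, 0.002, -1.0]]
contact_force: [-2.6, -11.7, 9.3]
finger_gap: 0.0533
finger_force: 6.1
```

```bash
python3 -c "
from b import *
st()"
```

```text
t 5.48 tcp_board [ 2.2 72.7 94.8] head -4.57 zax [ 0.    -0.002 -1.   ] gap 53.3 F 6.1 cf [ -2.6 -11.7   9.3] j [ 0.22  0.24  1.61 -0.    1.29  1.87]
```

{"method": "apply_moves", "body": {"deltas": [[[0,0,0,0,0,0,0.25],[0,0,0,0,0,-1.0,0.25],[0,0,0,0,0,0,0.25]]]}}

```text
t: 5.73
tcp_pos: [0.5434, 0.1996, 0.106]
tool_rot: [[0.997, -0.079, 0.001], [-0.079, -0.997, 0.001], [0.001, -0.001, -1.0]]
contact_force: [0.2, 0.5, 0.6]
finger_gap: 0.0642
finger_force: 0.0
```

{"method": "apply_moves", "body": {"deltas": [[[0,0,0,0,0,0,0.3],[0,0,0,0,0,0,0.35],[0,0,0,0,0,0,0.38],[0,0,0,0,0,0,0.38]]]}}

```text
t: 6.07
tcp_pos: [0.543, 0.1987, 0.1046]
tool_rot: [[0.997, -0.08, 0.0], [-0.08, -0.997, -0.001], [0.0, 0.001, -1.0]]
contact_force: [-0.4, -7.5, 7.3]
finger_gap: 0.053
finger_force: 3.9
```

```bash
python3 -c "
from b import *
st()"
```

```text
t 6.07 tcp_board [  2.2  73.2 104.6] head -4.56 zax [ 0.    -0.001 -1.   ] gap 53.0 F 3.9 cf [-0.4 -7.5  7.3] j [ 0.22  0.23  1.6  -0.    1.31  1.87]
```

Pushing higher on the lever takes less force. I'll continue in small steps.

{"method": "apply_moves", "body": {"deltas": [[[0,0,0,0,0,0,0.4],[0,0,0,0,0,0,0.42],[0,0,0,0,0,0,0.42]]]}}

```text
t: 6.32
tcp_pos: [0.5431, 0.1983, 0.1048]
tool_rot: [[0.997, -0.08, 0.0], [-0.08, -0.997, -0.002], [0.001, 0.002, -1.0]]
contact_force: [-1.0, -11.1, 9.1]
finger_gap: 0.0496
finger_force: 6.1
```

{"method": "apply_moves", "body": {"deltas": [[[0,0,0,0,0,0,0.44],[0,0,0,0,0,0,0.45],[0,0,0,0,0,0,0.45]]]}}

```text
t: 6.57
tcp_pos: [0.5432, 0.1982, 0.1051]
tool_rot: [[0.997, -0.08, 0.001], [-0.08, -0.997, -0.002], [0.001, 0.002, -1.0]]
contact_force: [-1.6, -12.1, 12.5]
finger_gap: 0.0471
finger_force: 7.1
```

{"method": "apply_moves", "body": {"deltas": [[[0,0,0,0,0,0,0.465],[0,0,0,0,0,0,0.475],[0,0,0,0,0,0,0.475]]]}}

```text
t: 6.82
tcp_pos: [0.5433, 0.1982, 0.1051]
tool_rot: [[0.997, -0.08, 0.001], [-0.08, -0.997, -0.002], [0.001, 0.002, -1.0]]
contact_force: [-1.5, -14.1, 13.2]
finger_gap: 0.0449
finger_force: 7.4
```

```bash
python3 -c "
from b import *
st(); snap('top','top4.png')"; python3 m2.py top4.npz
```

```text
t 6.82 tcp_board [  2.5  72.6 105.1] head -4.57 zax [ 0.001 -0.002 -1.   ] gap 44.9 F 7.4 cf [ -1.5 -14.1  13.2] j [ 0.22  0.23  1.6  -0.    1.31  1.87]
top4.npz
handle top 630 [-31.6  42.8 452. ]
mould 40 med [ -4.2 -77.9  53.5] pct [ -24.3 -127.1   47.7] [ 28.7 -29.   57.9]
jaw 126 med [ -2.1 -11.5  56.1] pct [-22.1 -23.8  53.2] [17.6  0.2 60. ]
board in board ((0.1626434326171875, -1.3843994140625), (119.85591125488281, 357.59393310546875), 0.054093681275844574)
```

{"method": "apply_moves", "body": {"deltas": [[[0,0,0,0,0,0,0.49],[0,0,0,0,0,0,0.5],[0,0,0,0,0,0,0.5]]]}}

```text
t: 7.12
tcp_pos: [0.5433, 0.1984, 0.1052]
tool_rot: [[0.997, -0.08, 0.001], [-0.08, -0.997, -0.001], [0.001, 0.001, -1.0]]
contact_force: [-1.1, -10.5, 12.3]
finger_gap: 0.043
finger_force: 6.6
```

{"method": "apply_moves", "body": {"deltas": [[[0,0,0,0,0,0,0.51],[0,0,0,0,0,0,0.525],[0,0,0,0,0,0,0.525]]]}}

```text
t: 7.37
tcp_pos: [0.5434, 0.1982, 0.1052]
tool_rot: [[0.997, -0.08, 0.001], [-0.08, -0.997, -0.002], [0.001, 0.002, -1.0]]
contact_force: [-0.4, -11.8, 13.0]
finger_gap: 0.0406
finger_force: 7.4
```

```bash
python3 -c "
from b import *
st()"
```

```text
t 7.37 tcp_board [  2.6  72.7 105.2] head -4.57 zax [ 0.001 -0.002 -1.   ] gap 40.6 F 7.4 cf [ -0.4 -11.8  13. ] j [ 0.22  0.23  1.6  -0.    1.31  1.87]
```

{"method": "apply_moves", "body": {"deltas": [[[0,0,0,0,0,0,0.54],[0,0,0,0,0,0,0.55],[0,0,0,0,0,0,0.55]]]}}

```text
t: 7.62
tcp_pos: [0.5434, 0.198, 0.1055]
tool_rot: [[0.997, -0.08, 0.001], [-0.08, -0.997, -0.002], [0.002, 0.002, -1.0]]
contact_force: [-2.9, -14.3, 17.0]
finger_gap: 0.0383
finger_force: 9.4
```

{"method": "apply_moves", "body": {"deltas": [[[0,0,0,0,0,0,0.56],[0,0,0,0,0,0,0.57],[0,0,0,0,0,0,0.57]]]}}

```text
t: 7.87
tcp_pos: [0.5435, 0.1986, 0.1058]
tool_rot: [[0.997, -0.08, 0.002], [-0.08, -0.997, -0.001], [0.002, 0.001, -1.0]]
contact_force: [-3.3, -9.8, 18.7]
finger_gap: 0.0367
finger_force: 14.0
```

```bash
python3 -c "
from b import *
st(); snap('top','top5.png')"; python3 m2.py top5.npz
```

```text
t 7.87 tcp_board [  2.7  73.  105.8] head -4.57 zax [ 0.002 -0.001 -1.   ] gap 36.7 F 14.0 cf [-3.3 -9.8 18.7] j [ 0.22  0.23  1.6  -0.    1.31  1.87]
top5.npz
handle top 611 [-31.1  42.4 453.1]
mould 40 med [ -7.9 -74.   51.2] pct [ -26.3 -127.    47.9] [ 28.9 -29.9  56.3]
jaw 137 med [ -1.4 -15.1  55.8] pct [-21.9 -28.2  53.2] [18.2 -3.5 60.6]
board in board ((0.25861358642578125, -0.9261322021484375), (120.04120635986328, 356.6064453125), 0.02597837522625923)
```

{"method": "apply_moves", "body": {"deltas": [[[0,0,0,0,0,0,0.4],[0,0,0,0,0,0,0.25],[0,0,0,0,0,0,0.25]]]}}

```text
t: 8.17
tcp_pos: [0.5427, 0.1995, 0.1041]
tool_rot: [[0.997, -0.079, -0.001], [-0.079, -0.997, 0.0], [-0.001, -0.0, -1.0]]
contact_force: [0.5, 0.2, 0.4]
finger_gap: 0.0642
finger_force: 0.0
```

```bash
python3 -c "
from b import *
st(); p,d,c=snap('wrist','w4.png'); a=cv2.imread('pics/w3.png')[150:300,390:640]; b=cv2.imread('pics/w4.png')[150:300,390:640]
cv2.imwrite('pics/w4c.png',cv2.resize(np.vstack([a,b]),(500,600)))"; python3 m2.py w4.npz
```

```text
t 8.17 tcp_board [  1.8  73.9 104.1] head -4.56 zax [-0.001  0.    -1.   ] gap 64.2 F 0.0 cf [0.5 0.2 0.4] j [0.22 0.23 1.6  0.   1.31 1.87]
w4.npz
red 792 med [  3.3 162.7  61.1] min [ -6.9 154.1  59.6] max [ 12.5 171.4  62.5]
org 948 med [  6.7  50.1 124.1] min [-3.4 45.3 89.8] max [ 12.1  57.4 126.6]
org top [  4.4  48.9 125.5]
handle top 40185 [ 14.5  76.6 181.1]
mould 9811 med [  2.  -77.8  52.2] pct [ -26.6 -125.2   45.6] [ 27.9 -28.9  54.7]
jaw 2203 med [  4.4 -10.8  56.7] pct [-17.6 -24.6  53.5] [24.4  0.3 58.3]
board in board ((1.875701904296875, 0.424591064453125), (359.7308044433594, 120.21177673339844), 89.93446350097656)
```

View pics/w4c.png

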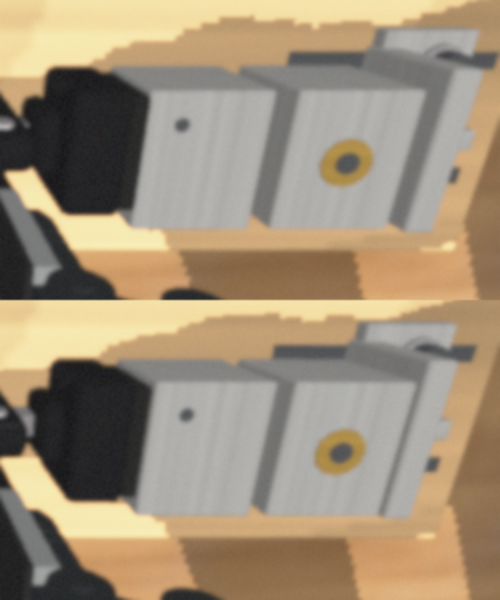

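The lower half of the crop shows the mould pushed up to the end stop, with the parting gap at about (265, 450) still open. Next is the third squeeze, stepped slowly.

{"method": "apply_moves", "body": {"deltas": [[[0,0,0,0,0,0,0.32],[0,0,0,0,0,0,0.37],[0,0,0,0,0,0,0.4],[0,0,0,0,0,0,0.4]]]}}

```text
t: 8.55
tcp_pos: [0.5429, 0.1986, 0.1047]
tool_rot: [[0.997, -0.08, 0.0], [-0.08, -0.997, -0.001], [0.0, 0.001, -1.0]]
contact_force: [-2.5, -9.2, 8.0]
finger_gap: 0.0508
finger_force: 4.6
```

{"method": "apply_moves", "body": {"deltas": [[[0,0,0,0,0,0,0.42],[0,0,0,0,0,0,0.435],[0,0,0,0,0,0,0.435]]]}}

```text
t: 8.8
tcp_pos: [0.5431, 0.1984, 0.105]
tool_rot: [[0.997, -0.08, 0.0], [-0.08, -0.997, -0.001], [0.001, 0.001, -1.0]]
contact_force: [-2.6, -8.9, 10.0]
finger_gap: 0.0487
finger_force: 5.7
```

{"method": "apply_moves", "body": {"deltas": [[[0,0,0,0,0,0,0.445],[0,0,0,0,0,0,0.46],[0,0,0,0,0,0,0.46]]]}}

```text
t: 9.05
tcp_pos: [0.5432, 0.1982, 0.1052]
tool_rot: [[0.997, -0.08, 0.001], [-0.08, -0.997, -0.002], [0.001, 0.002, -1.0]]
contact_force: [-3.7, -13.0, 12.6]
finger_gap: 0.0466
finger_force: 7.3
```

{"method": "apply_moves", "body": {"deltas": [[[0,0,0,0,0,0,0.47],[0,0,0,0,0,0,0.48],[0,0,0,0,0,0,0.48]]]}}

```text
t: 9.3
tcp_pos: [0.5433, 0.1979, 0.1053]
tool_rot: [[0.997, -0.08, 0.001], [-0.08, -0.997, -0.002], [0.001, 0.002, -1.0]]
contact_force: [-3.0, -15.5, 15.3]
finger_gap: 0.0443
finger_force: 8.7
```

{"method": "apply_moves", "body": {"deltas": [[[0,0,0,0,0,0,0.49],[0,0,0,0,0,0,0.5],[0,0,0,0,0,0,0.5]]]}}

```text
t: 9.55
tcp_pos: [0.5434, 0.1979, 0.1055]
tool_rot: [[0.997, -0.08, 0.001], [-0.08, -0.997, -0.002], [0.002, 0.002, -1.0]]
contact_force: [-3.1, -14.3, 15.9]
finger_gap: 0.0426
finger_force: 8.8
```

{"method": "apply_moves", "body": {"deltas": [[[0,0,0,0,0,0,0.51],[0,0,0,0,0,0,0.52],[0,0,0,0,0,0,0.52]]]}}

```text
t: 9.8
tcp_pos: [0.5435, 0.198, 0.1055]
tool_rot: [[0.997, -0.08, 0.002], [-0.08, -0.997, -0.002], [0.002, 0.002, -1.0]]
contact_force: [-1.9, -14.2, 14.9]
finger_gap: 0.0407
finger_force: 8.5
```

{"method": "apply_moves", "body": {"deltas": [[[0,0,0,0,0,0,0.53],[0,0,0,0,0,0,0.54],[0,0,0,0,0,0,0.54]]]}}

```text
t: 10.05
tcp_pos: [0.5435, 0.1979, 0.1057]
tool_rot: [[0.997, -0.08, 0.002], [-0.08, -0.997, -0.002], [0.002, 0.002, -1.0]]
contact_force: [-4.0, -14.9, 17.6]
finger_gap: 0.0394
finger_force: 9.7
```

{"method": "apply_moves", "body": {"deltas": [[[0,0,0,0,0,0,0.55],[0,0,0,0,0,0,0.56],[0,0,0,0,0,0,0.56]]]}}

```text
t: 10.3
tcp_pos: [0.5436, 0.1982, 0.1059]
tool_rot: [[0.997, -0.08, 0.002], [-0.08, -0.997, -0.002], [0.002, 0.002, -1.0]]
contact_force: [-3.2, -12.3, 18.4]
finger_gap: 0.0381
finger_force: 10.6
```

{"method": "apply_moves", "body": {"deltas": [[[0,0,0,0,-0.1,0,0.57],[0,0,0,0,0,0,0.575],[0,0,0,0,0,0,0.575]]]}}

```text
t: 10.55
tcp_pos: [0.5438, 0.1992, 0.1058]
tool_rot: [[0.997, -0.08, 0.002], [-0.08, -0.997, -0.002], [0.002, 0.002, -1.0]]
contact_force: [-1.6, -12.5, 18.4]
finger_gap: 0.0364
finger_force: 9.0
```

```bash
python3 -c "
from b import *
st(); p,d,c=snap('wrist','w5.png')"; python3 m2.py w5.npz
```

```text
t 10.55 tcp_board [  2.9  73.6 105.8] head -4.57 zax [ 0.002 -0.002 -1.   ] gap 36.4 F 9.0 cf [ -1.6 -12.5  18.4] j [ 0.22  0.23  1.6  -0.    1.31  1.87]
w5.npz
red 705 med [  3.1 164.7  56.5] min [ -6.7 156.3  54.9] max [ 12.4 173.5  58.2]
org 728 med [  7.1  63.3 125.1] min [-3.6 54.6 90.7] max [ 12.1  67.8 127.1]
org top [  4.3  64.4 125.8]
handle top 40593 [ 15.5  76.6 182.2]
mould 8980 med [  2.2 -80.7  52.3] pct [ -26.5 -125.2   46.7] [ 27.9 -35.7  54.8]
jaw 2109 med [  4.5 -18.1  56.6] pct [-17.5 -31.6  53.6] [24.3 -7.3 58.3]
board in board ((1.87591552734375, 0.0822296142578125), (360.4229431152344, 119.9052734375), 89.939453125)
```

{"method": "apply_moves", "body": {"deltas": [[[0,0,0,0,-0.1,0,0.58],[0,0,0,0,-0.1,0,0.59],[0,0,0,0,0,0,0.59]]]}}

```text
t: 10.85
tcp_pos: [0.5439, 0.2007, 0.106]
tool_rot: [[0.997, -0.08, 0.002], [-0.08, -0.997, -0.003], [0.002, 0.003, -1.0]]
contact_force: [-3.4, -18.6, 20.8]
finger_gap: 0.0357
finger_force: 12.5
```

{"method": "apply_moves", "body": {"deltas": [[[0,0,0,0,-0.1,0,0.6],[0,0,0,0,0,0,0.605],[0,0,0,0,0,0,0.605]]]}}

```text
t: 11.1
tcp_pos: [0.544, 0.2013, 0.1061]
tool_rot: [[0.997, -0.08, 0.002], [-0.08, -0.997, -0.003], [0.002, 0.003, -1.0]]
contact_force: [-4.7, -22.0, 22.7]
finger_gap: 0.0342
finger_force: 14.6
```

```bash
python3 -c "
from b import *
st(); p,d,c=snap('wrist','w6.png'); a=cv2.imread('pics/w4.png')[150:300,390:640]; b=cv2.imread('pics/w6.png')[150:300,390:640]
cv2.imwrite('pics/w6c.png',cv2.resize(np.vstack([a,b]),(500,600)))"; python3 m2.py w6.npz
```

```text
t 11.10 tcp_board [  3.   75.8 106.1] head -4.59 zax [ 0.002 -0.003 -1.   ] gap 34.2 F 14.6 cf [ -4.7 -22.   22.7] j [ 0.22  0.23  1.6  -0.    1.31  1.88]
w6.npz
red 748 med [  3.1 163.1  60. ] min [ -6.6 154.6  58.7] max [ 12.3 172.2  61.5]
org 728 med [  7.3  67.1 124.4] min [-3.8 53.9 87.3] max [ 12.1  72.2 126.3]
org top [  4.5  68.5 125.1]
handle top 40699 [ 15.5  78.6 182.4]
mould 8931 med [  2.  -80.8  52.3] pct [ -26.8 -125.3   46.8] [ 28.  -36.1  54.8]
jaw 2104 med [  4.3 -18.6  56.7] pct [-17.6 -32.   53.6] [24.3 -7.9 58.2]
board in board ((1.7341041564941406, -0.13568115234375), (360.767822265625, 120.17708587646484), 89.9358901977539)
```

View pics/w6c.png

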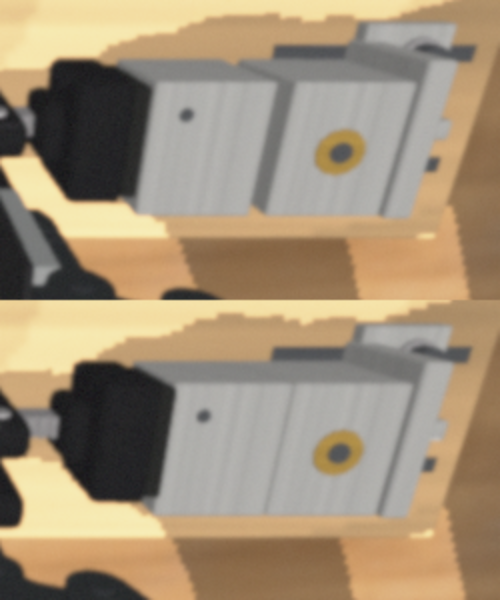

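The lower crop shows the parting line (282, 445) closed to a hairline and the mould against the stop. The force has risen too, so it is shut and pressed. I'll hold briefly, let go, rise and move over to the tab.

{"method": "apply_moves", "body": {"deltas": [[[0,0,0,0,0,0,0.605],[0,0,0,0,0,0,0.605],[0,0,0,0,0,0,0.4],[0,0,0,0,0,0,0.2],[0,0,0,0,0,-1,0.15],[0,0,0,0,0,-2.5,0.15],[0,0,0,0,0,-2.5,0.15]]]}}

```text
t: 11.73
tcp_pos: [0.5426, 0.2035, 0.1649]
tool_rot: [[0.997, -0.079, -0.002], [-0.079, -0.997, 0.0], [-0.002, -0.0, -1.0]]
contact_force: [0.4, -0.4, 0.3]
finger_gap: 0.0726
finger_force: 0.0
```

{"method": "apply_moves", "body": {"deltas": [[[0,0,0,0,-2.9,0,0.5],[0,0,0,0,-2.9,0,1],[0,0,0,0,-2.9,0,1],[0,0,0,0,0,2,1],[0,0,0,0,0,2,1],[0,0,0,0,0,2,1],[0,0,0,0,0,1,1],[0,0,0,0,0,0,1]]]}}

```text
t: 12.4
tcp_pos: [0.5491, 0.2899, 0.0926]
tool_rot: [[0.997, -0.079, -0.003], [-0.079, -0.997, -0.001], [-0.003, 0.001, -1.0]]
contact_force: [0.0, 0.4, -0.2]
finger_gap: 0.0004
finger_force: 0.0
```

```bash
python3 -c "
from b import *
st(); p,d,c=snap('wrist','w7.png')"; python3 m2.py w7.npz
```

```text
t 12.40 tcp_board [  1.  164.5  92.6] head -4.55 zax [-0.003 -0.001 -1.   ] gap 0.4 F 0.0 cf [ 0.   0.4 -0.2] j [0.36 0.33 1.51 0.   1.31 2.01]
w7.npz
red 686 med [  4.9 162.9  61.3] min [ -3.  154.5  59.9] max [ 12.4 171.8  62.7]
org 1511 med [  4.7  52.5 118.3] min [-3.9 47.2 84.9] max [ 11.7  59.1 126.6]
org top [  3.6  50.6 125.5]
handle top 31085 [ 14.3 149.5 169.4]
mould 1676 med [ -7.1 -42.8  52.2] pct [-26.8 -56.5  46.9] [ 23.7 -34.   53.4]
jaw 2504 med [  4.3 -17.   56.7] pct [-17.9 -31.7  53.5] [24.3 -7.3 58.3]
board in board ((2.2250900268554688, 37.76567077636719), (285.6472473144531, 119.89659118652344), 89.79584503173828)
```

Over the tab, I'll press from 92 down to about 52 mm and hold.

{"method": "apply_moves", "body": {"deltas": [[[0,0,0,0.1,0.1,2,1],[0,0,0,0,0,1,1],[0,0,0,0,0,0.5,1],[0,0,0,0,0,0.4,1],[0,0,0,0,0,0.2,1],[0,0,0,0,0,0,1],[0,0,0,0,0,0,1],[0,0,0,0,0,0,1],[0,0,0,0,0,0,1],[0,0,0,0,0,0,1]]]}}

```text
t: 13.28
tcp_pos: [0.5512, 0.289, 0.0538]
tool_rot: [[0.997, -0.08, 0.0], [-0.08, -0.997, 0.0], [0.0, -0.0, -1.0]]
contact_force: [0.9, 1.1, 2.2]
finger_gap: -0.0005
finger_force: 1.1
```

```bash
python3 -c "
from b import *
st(); p,d,c=snap('wrist','w8.png')"; python3 m2.py w8.npz
```

```text
t 13.28 tcp_board [  3.2 163.7  53.8] head -4.56 zax [ 0.  0. -1.] gap -0.5 F 1.1 cf [0.9 1.1 2.2] j [0.36 0.36 1.54 0.   1.23 2.01]
w8.npz
red 101 med [ 10.4 173.2  50.4] min [  6.7 169.4  48.9] max [ 12.8 175.5  60.2]
org 1357 med [ 4.9 53.7 95.6] min [-3.9 49.5 81.4] max [ 11.8  59.6 113.3]
org top [  1.9  53.4 111.5]
handle top 17689 [ 16.3 149.3 139.1]
jaw 1344 med [15.3  4.2 56.8] pct [-16.  -10.4  53.5] [24.7 13.9 58.4]
board in board ((5.1722564697265625, 58.16832733154297), (244.89828491210938, 114.01953125), 89.84632873535156)
```

The jaw is back. I'll hold a moment, lift off the tab and travel towards the mould.

{"method": "apply_moves", "body": {"deltas": [[[0,0,0,0,0,0.1,1],[0,0,0,0,0,0,1],[0,0,0,0,0,0,1],[0,0,0,0,0,-3.5,1],[0,0,0,0,0,-3.5,1],[0,0,0,0,0,-3.5,1],[0,0,0,0,0,-3.5,0],[0,0,0,0,3.4,0,0],[0,0,0,0,3.4,0,0],[0,0,0,0,3.4,0,0]]]}}

```text
t: 14.17
tcp_pos: [0.5424, 0.1862, 0.1925]
tool_rot: [[0.997, -0.078, 0.0], [-0.078, -0.997, -0.0], [0.0, 0.0, -1.0]]
contact_force: [0.2, 0.7, -0.4]
finger_gap: 0.048
finger_force: 0.0
```

{"method": "apply_moves", "body": {"deltas": [[[0,0,0,0,3.4,0,0],[0,0,0,0,3.4,0,0],[0,0,0,0,3.4,0,0],[0,0,0,0,3.4,0,0],[0,0,0,0,0,0,0],[0,0,0,0,0,0,0]]]}}

```text
t: 14.67
tcp_pos: [0.5319, 0.0501, 0.1922]
tool_rot: [[0.997, -0.082, -0.001], [-0.082, -0.997, -0.0], [-0.0, 0.0, -1.0]]
contact_force: [0.7, 0.4, -0.3]
finger_gap: 0.0853
finger_force: 0.0
```

```bash
cat > m3.py <<'E'
from b import *
from m import load
import sys
p,d,c=load(sys.argv[1]); P=cloud(d,c); Q=np.concatenate([(P[...,:2]-B)@R,P[...,2:]],-1)*1000; H=cv2.cvtColor(p,cv2.COLOR_RGB2HSV)
hh,ss,vv=H[...,0],H[...,1],H[...,2]
m=(abs(Q[...,2]-52)<3)&(abs(Q[...,0])<45)&(Q[...,1]<-25)&(Q[...,1]>-150)
q=Q[m]; print('mould+',len(q),'med',np.median(q,0).round(1)); w=q[(abs(q[:,1]+75)<25)]; print('x edges',np.percentile(w[:,0],[1,99]).round(1))
for x0 in (-15,0,15):
    s=q[abs(q[:,0]-x0)<8]; print('y edges',x0,np.percentile(s[:,1],[1,99]).round(1))
g=m&(hh>14)&(hh<30)&(ss>100); print('gold',Q[g].mean(0).round(1) if g.any() else None)
j=(abs(Q[...,2]-56.7)<3)&(abs(Q[...,0])<30)&(Q[...,1]>-35)&(Q[...,1]<25)&(vv<80); print('jaw',np.percentile(Q[j][:,1],[2,50,98]).round(1))
mt=(P[...,1]<-.14)&(P[...,1]>-.42)&(P[...,0]>.4)&(P[...,0]<.66)&(abs(P[...,2]-.005)<.003)&(vv>120)
print('mat med',np.median(P[mt],0).round(3),np.percentile(P[mt],[2,98],0).round(3))
E
python3 -c "
from b import *
st(); p,d,c=snap('wrist','w9.png')"; python3 m2.py w9.npz; python3 m3.py w9.npz
```

```text
t 14.67 tcp_board [  2.9 -75.9 192.2] head -4.73 zax [-0.001 -0.    -1.   ] gap 85.3 F 0.0 cf [ 0.7  0.4 -0.3] j [-0.05  0.08  1.59 -0.    1.47  1.6 ]
w9.npz
red 423 med [  3.1 161.8  60.8] min [ -7.  153.6  59.1] max [ 12.6 171.   62.5]
org 168 med [  6.8  45.1 123.4] min [-4.  43.4 78.8] max [ 11.9  51.2 125.6]
org top [  5.4  45.  124. ]
handle top 42077 [ 15.6 -74.7 270.2]
mould 4682 med [  0.8 -79.4  52.1] pct [ -26.4 -125.8   48.1] [ 25.2 -35.7  54.7]
jaw 1070 med [ 4.6 -0.5 56.4] pct [-16.6 -12.1  53.8] [24.1 12.1 58.1]
board in board ((1.8655014038085938, 0.6589508056640625), (360.6435546875, 119.82756805419922), 89.83358001708984)
mould+ 4743 med [ -0.1 -81.4  52.1]
x edges [-26.9  23.7]
y edges -15 [-126.4  -34.7]
y edges 0 [-126.3  -34.7]
y edges 15 [-126.5  -34.7]
gold [ -2.3 -96.9  52.6]
jaw [-12.1   0.3  23.6]
mat med [ 0.516 -0.264  0.005] [[ 0.452 -0.317  0.003]
 [ 0.585 -0.214  0.007]]
```

View pics/w9.png

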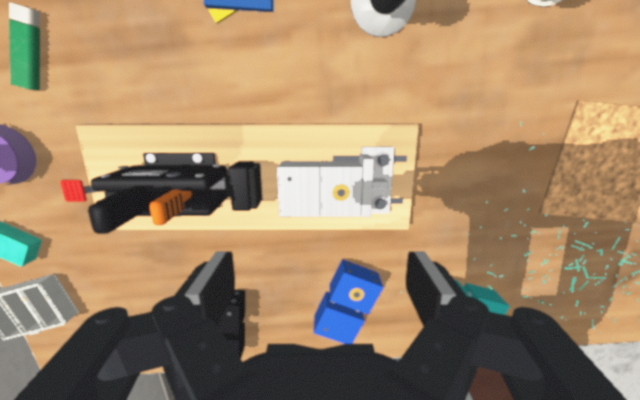

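The wrist view shows the jaw fully back (245, 187), the mould shut against the stop (277–370, 190) and the trigger at rest. I'll turn 90° for the grasp.

{"method": "apply_moves", "body": {"deltas": [[[0,0,-1,0,0,0,0],[0,0,-1,0,0,0,0],[0,0,-1,0,0,0,0],[0,0,-1,0,0,0,0],[0,0,-1,0,0,0,0],[0,0,-1,0,0,0,0],[0,0,-1,0,0,0,0],[0,0,-1,0,0,0,0],[0,0,-1,0,0,0,0],[0,0,-1,0,0,0,0]]]}}

```text
t: 15.55
tcp_pos: [0.532, 0.053, 0.1921]
tool_rot: [[0.697, 0.717, -0.001], [0.717, -0.697, 0.0], [-0.0, -0.001, -1.0]]
contact_force: [0.2, -0.2, 0.4]
finger_gap: 0.0854
finger_force: 0.0
```

{"method": "apply_moves", "body": {"deltas": [[[0,0,-1,0,0,0,0],[0,0,-1,0,0,0,0],[0,0,-1,0,0,0,0],[0,0,-1,0,0,1.5,0],[0,0,-1,0,0,1.5,0],[0,0,-1,0,0,1.5,0],[0,0,-1,0,0,1.5,0],[0,0,-1,0,0,1.5,0],[0,0,0,0,0,0,0],[0,0,0,0,0,0,0]]]}}

```text
t: 16.38
tcp_pos: [0.5318, 0.0526, 0.1171]
tool_rot: [[0.081, 0.997, -0.002], [0.997, -0.081, 0.0], [0.0, -0.002, -1.0]]
contact_force: [1.2, -0.7, -0.8]
finger_gap: 0.0855
finger_force: 0.0
```

Run:
```python
from b import *
from m import load
st(); p,d,c=load('top0.npz'); 
for uv in ((420,193),(475,198),(470,244),(415,240),(445,218)): print(uv,onz(c,*uv,.005).round(3))
H=cv2.cvtColor(p,cv2.COLOR_RGB2HSV).astype(int); print('V row 218',cv2.GaussianBlur(p,(5,5),0)[218,405:485:3,0].tolist()); print('V col 445',cv2.GaussianBlur(p,(5,5),0)[180:256:3,445,0].tolist())
```

```text
t 16.38 tcp_board [  2.7 -73.4 117.1] head 85.36 zax [-0.002  0.    -1.   ] gap 85.5 F 0.0 cf [ 1.2 -0.7 -0.8] j [-0.05  0.13  1.69  0.    1.32  0.04]
(420, 193) [ 0.582 -0.228  0.005]
(475, 198) [ 0.57  -0.382  0.005]
(470, 244) [ 0.442 -0.366  0.005]
(415, 240) [ 0.451 -0.213  0.005]
(445, 218) [ 0.513 -0.297  0.005]
V row 218 [128, 128, 128, 127, 143, 156, 158, 161, 171, 160, 170, 173, 165, 171, 161, 164, 165, 151, 156, 169, 162, 162, 133, 120, 121, 123, 123]
V col 445 [130, 137, 139, 137, 138, 144, 162, 159, 161, 152, 156, 167, 164, 166, 164, 174, 165, 152, 157, 172, 173, 131, 124, 121, 119, 116]
```

{"method": "apply_moves", "body": {"deltas": [[[0,0,0,-0.35,-0.25,2,0],[0,0,0,0,0,2,0],[0,0,0,0,0,2,0],[0,0,0,0,0,2,0],[0,0,0,0,0,1.2,0],[0,0,0,0,0,0.3,0],[0,0,0,0,0,0,0]]]}}

```text
t: 16.97
tcp_pos: [0.5295, 0.0486, 0.0226]
tool_rot: [[0.08, 0.997, -0.0], [0.997, -0.08, 0.0], [0.0, -0.0, -1.0]]
contact_force: [-0.8, 0.6, -0.2]
finger_gap: 0.0853
finger_force: 0.0
```

```bash
python3 -c "
from b import *
st()"
```

```text
t 16.97 tcp_board [  0.6 -77.6  22.6] head 85.38 zax [-0.  0. -1.] gap 85.3 F 0.0 cf [-0.8  0.6 -0.2] j [-0.05  0.23  1.79  0.    1.12  0.03]
```

{"method": "apply_moves", "body": {"deltas": [[[0,0,0,0,0,0,0.3],[0,0,0,0,0,0,0.4],[0,0,0,0,0,0,0.6],[0,0,0,0,0,0,0.6],[0,0,0,0,0,0,0.6]]]}}

```text
t: 17.38
tcp_pos: [0.5297, 0.0485, 0.0236]
tool_rot: [[0.08, 0.997, 0.001], [0.997, -0.08, 0.0], [0.0, 0.001, -1.0]]
contact_force: [-4.6, 0.6, 10.4]
finger_gap: 0.0509
finger_force: 62.9
```

{"method": "apply_moves", "body": {"deltas": [[[0,0,0,0,0,-0.3,0.6],[0,0,0,0,0,-0.7,0.6],[0,0,0,0,0,-1,0.6],[0,0,0,0,0,-2,0.6],[0,0,0,0,0,-2,0.6],[0,0,0,0,0,-2,0.6],[0,0,0,0,0,-2,0.6],[0,0,0,0,0,0,0.6]]]}}

```text
t: 18.05
tcp_pos: [0.531, 0.0483, 0.1271]
tool_rot: [[0.079, 0.997, 0.006], [0.997, -0.079, -0.0], [0.0, 0.006, -1.0]]
contact_force: [0.5, 0.1, -2.3]
finger_gap: 0.0509
finger_force: 64.2
```

```bash
python3 -c "
from b import *
st()"
```

```text
t 18.05 tcp_board [  2.2 -77.8 127.1] head 85.44 zax [ 0.006 -0.    -1.   ] gap 50.9 F 64.2 cf [ 0.5  0.1 -2.3] j [-0.05  0.12  1.69 -0.    1.33  0.03]
```

{"method": "apply_moves", "body": {"deltas": [[[0,0,0,-1.5,0.08,0,0.6],[0,0,0,-3.5,0.08,0,0.6],[0,0,0,-3.5,0.08,0,0.6],[0,0,0,-3.5,0.08,0,0.6],[0,0,0,-3.5,0.08,0,0.6],[0,0,0,-3.5,0.08,0,0.6],[0,0,0,-3.5,0.08,0,0.6],[0,0,0,-3.5,0.08,0,0.6],[0,0,0,-3.5,0.08,0,0.6],[0,0,0,-3.5,0.08,0,0.6]]]}}

```text
t: 18.88
tcp_pos: [0.5104, -0.2829, 0.1219]
tool_rot: [[0.08, 0.997, -0.0], [0.997, -0.08, 0.0], [0.0, -0.0, -1.0]]
contact_force: [1.2, 0.2, -3.2]
finger_gap: 0.051
finger_force: 64.0
```

{"method": "apply_moves", "body": {"deltas": [[[0,0,0,-1.5,0,0,0.6],[0,0,0,0,0,2,0.6],[0,0,0,0,0,2,0.6],[0,0,0,0,0,2,0.6],[0,0,0,0,0,2,0.6],[0,0,0,0,0,1,0.6],[0,0,0,0,0,0.5,0.6],[0,0,0,0,0,0,0.6],[0,0,0,0,0,0,0.6]]]}}

```text
t: 19.63
tcp_pos: [0.5102, -0.2963, 0.0281]
tool_rot: [[0.079, 0.997, 0.001], [0.997, -0.079, -0.0], [-0.0, 0.001, -1.0]]
contact_force: [1.0, 0.3, -4.0]
finger_gap: 0.0507
finger_force: 63.9
```

```bash
python3 -c "
from b import *
print(st()['tcp_pos']); snap('top','top9.png')
a=cv2.imread('pics/top9.png')[160:280,180:520]; cv2.imwrite('pics/top9c.png',cv2.resize(a,(780,275)))"
```

```text
t 19.63 tcp_board [   9.  -422.9   28.1] head 85.45 zax [ 0.001 -0.    -1.   ] gap 50.7 F 63.9 cf [ 1.   0.3 -4. ] j [-0.66  0.33  1.65  0.    1.16 -0.58]
[ 0.51024551 -0.29625515  0.0280725 ]
```

View pics/top9c.png

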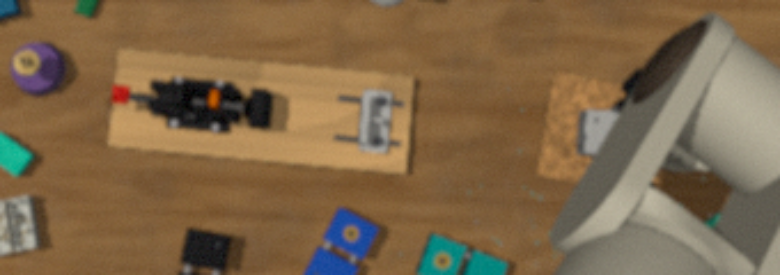

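The mould (600, 132 in the crop) is held over the mat and the clamp is empty with its jaw back. I'll lower the last 17 mm slowly.

{"method": "apply_moves", "body": {"deltas": [[[0,0,0,0,0,0.6,0.6],[0,0,0,0,0,0.5,0.6],[0,0,0,0,0,0.3,0.6],[0,0,0,0,0,0.1,0.6],[0,0,0,0,0,0.1,0.6],[0,0,0,0,0,0,0.6],[0,0,0,0,0,0,0.6]]]}}

```text
t: 20.27
tcp_pos: [0.5099, -0.2962, 0.0114]
tool_rot: [[0.08, 0.997, 0.0], [0.997, -0.08, 0.0], [0.0, 0.0, -1.0]]
contact_force: [0.4, 0.1, -3.8]
finger_gap: 0.0513
finger_force: 64.0
```

{"method": "apply_moves", "body": {"deltas": [[[0,0,0,0,0,0.07,0.6],[0,0,0,0,0,0.07,0.6],[0,0,0,0,0,0,0.6],[0,0,0,0,0,0,0.6]]]}}

```text
t: 20.6
tcp_pos: [0.5101, -0.2963, 0.0107]
tool_rot: [[0.079, 0.997, 0.001], [0.997, -0.079, -0.0], [-0.0, 0.001, -1.0]]
contact_force: [-3.5, 2.0, 5.9]
finger_gap: 0.0507
finger_force: 65.1
```

It has touched down: vertical force went from −3.8 to +5.9 N. I'll open gradually and retreat.

{"method": "apply_moves", "body": {"deltas": [[[0,0,0,0,0,0,0.4],[0,0,0,0,0,0,0.3],[0,0,0,0,0,0,0.1],[0,0,0,0,0,0,0],[0,0,0,0,0,-1,0],[0,0,0,0,0,-3,0],[0,0,0,0,0,-3,0],[0,0,0,0,0,-3,0],[0,0,0,0,0,-3,0],[0,0,0,0,0,0,0]]]}}

```text
t: 21.43
tcp_pos: [0.5117, -0.2974, 0.147]
tool_rot: [[0.079, 0.997, 0.007], [0.997, -0.079, -0.005], [-0.005, 0.007, -1.0]]
contact_force: [0.3, -0.7, 0.4]
finger_gap: 0.0853
finger_force: 0.0
```

{"method": "apply_moves", "body": {"deltas": [[[0,0,0,-3,0,-2,0],[0,0,0,-3,0,-2,0],[0,0,0,-3,0,0,0],[0,0,0,-3,0,0,0],[0,0,0,0,0,0,0],[0,0,0,0,0,0,0]]]}}

```text
t: 21.93
tcp_pos: [0.4998, -0.4169, 0.1799]
tool_rot: [[0.081, 0.997, -0.0], [0.997, -0.081, 0.0], [0.0, -0.0, -1.0]]
contact_force: [0.1, 0.2, 0.3]
finger_gap: 0.0857
finger_force: 0.0
```

Run:
```python
from b import *
st(); p,d,c=snap('wrist','w10.png'); P=cloud(d,c); H=cv2.cvtColor(p,cv2.COLOR_RGB2HSV)
m=(abs(P[...,0]-.51)<.07)&(abs(P[...,1]+.297)<.08)&(P[...,2]>.03)&(P[...,2]<.05)&(H[...,1]<70)
q=P[m]; print(m.sum(),np.median(q,0).round(4)); print(cv2.minAreaRect((q[:,:2]*1000).astype(np.float32)))
A=np.c_[q[:,:2],np.ones(len(q))]; print('tilt',np.linalg.lstsq(A,q[:,2],rcond=None)[0])
```

```text
t 21.93 tcp_board [   8.2 -544.   179.9] head 85.34 zax [-0.  0. -1.] gap 85.7 F 0.0 cf [0.1 0.2 0.3] j [-0.81  0.33  1.32  0.    1.49 -0.73]
5689 [ 0.5109 -0.2926  0.0389]
((510.64849853515625, -297.07867431640625), (79.45769500732422, 52.128665924072266), 85.35089111328125)
tilt [-4.07662842e-04  8.20845438e-05  3.91705043e-02]
```

View pics/w10.png

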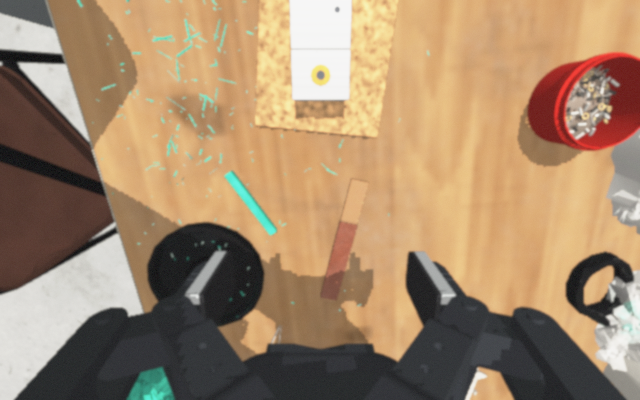

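The mould stands flat and shut on the mat (320, 48), the top is level, and nothing touches the robot.

```bash
python3 -c "
from plant import workorder
print(workorder.sign_off())"
```

```text
the job is handed in; nothing more can be done
None
```

The job is handed in: the mould was pressed shut, the jaw released fully back, and the mould set down upright on the cork mat at about 22 s; sign-off returned no verdict.

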